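# Hang the paint-bottle caddies on their screws

### The arm

A 6-joint arm with a two-finger parallel gripper is mounted at the origin on the work surface. World frame = base frame: x ahead of the robot, y to its left, z up, the work surface at z = 0. Lengths are in m, angles in rad, forces in N, time in s.
With the tool pointing down it reaches from about 0.375 to 0.975 m from the base axis. Payload 3.8 kg.
Tool frame: the origin (TCP) lies on the mounting face of the last link; the fingertips stand 173 mm ahead of it and the grasp point (between the pads) lies 155 mm ahead of it; z points along the fingers, y is the direction in which the jaws open and shut (so a half turn about z gives the same grasp; the last joint's range is limited). The gripper opens to 85 mm and grips with 20 to 120 N. Pads are 22 mm wide; open, the fingers measure 114 mm over their backs; the gripper's body (76 mm by 85 mm) begins 54 mm behind the grasp point. The pads swing forward as they close: fully open they stand 13 mm farther back than shut.
Start: joints at [1.092, 0.264, 1.604, -0, 1.274, -0.037], TCP at [0.289, 0.61, 0.405] pointing down, gripper open.
Joint ranges: [-2.63, 2.63], [-0.94, 2.18], [0.31, 2.57], [-1.31, 4.45], [0, 2.66], [-2.55, 2.55]. Speed limits (rad/s): [2.57, 2.57, 3.14, 3.14, 3.14, 3.14].

### API

Orientations are given as a rotation vector (axis times angle).
In Python, from workcell import bot gives the robot as it stands.
- The arm moves only by the shell command python3 -m jog 'ROWS' [FORCE]. ROWS is JSON, a list that holds one entry, the list of rows, each a list of 7 numbers: the closure, from 0 (fully open) to 1 (shut), then the shift along the tool's x, y, z in cm, then the turn, a rotation vector about the tool's x, y, z in rad. A call has 1 to 12 rows; each row is the pose to reach, as a shift and turn from the pose commanded when the call began, along the tool's axes at that moment; what a row does not reach only later rows make up. A row lasts 1/8 s, in which the tool goes at most 62.5 mm and 10.7 degrees, less where a joint would pass 70% of its speed; a pose out of reach is approached as far as the arm can. A call with a gripper value outside its range is refused whole. The fingers move at their own pace and stop on an object; FORCE is the grip in N (left out, the last holds). Time passes only in rows, so rows that repeat a pose let the fingers close. It gives the time, the measured TCP pose, the force and the opening at its end, in the units of the state.
- bot.read_state(): the state, without advancing time (a new reading comes with each control period).
- bot.read_camera(name): name is "scene" or "top"; returns the picture (480x640x3 uint8, red, green, blue); there is no depth.
- bot.camera_model(name): a dict with "intrinsics" (3x3 intrinsics, pixels), "k1" (the pictures are not rectified: a ray, as slopes to the right and down, at radius r is drawn at 1 + k1 r^2 times it, then the intrinsics apply), "rvec" (rotation vector, rad) and "tvec" (3), from world to camera coordinates, as OpenCV has them. Camera axes: x right, y down, z forward; pixel columns grow to the right and rows downward; lengths in m; the calibration is good to about 2 mm. A picture is of the moment at which its call begins. camera_model takes no time and is no camera call.
- bot.finish_job(): hands the job in, once; it reports no verdict.
The state is a dict: "time": time; "q": joint angles; "joint_vel": joint speeds; "joint_torque": joint torques, N m; "tool_pos": TCP position; "tcp_rot": TCP orientation; "wrist_force": force on the tool from outside, world axes, zero at the start; "torque": the same for the moment, N m; "width": opening from 0.0 (shut) to 1.0 (fully open).
Only numpy, scipy, OpenCV 4.12 (cv2) and the standard library are available. Lean on these libraries where they do the work, as an engineer would, in place of code of your own. Each camera call takes 0.05 s, during which the arm holds its last target.

### The job

Hang both grey bottle caddies on the upright plywood panels, each on the panel whose two screws match the spacing of its keyholes: pass the holes over the screw heads, then slide the caddy down until both slots rest on the screws, fully home, and let go. Do not shift or knock over the bottles, pots and other things on the table, and do not let either caddy tip over on the way.

Things in the scene. Friction and masses are not known exactly. Their poses are not given: they have to be found in the camera images.
- caddy_wide_rib (a point): Loose wide caddy: grey sheet metal, 150 wide (y) x 64 x 110 mm high, about 280 g, upright. 4 mm back plate at +x; tray with 16 mm lips; a middle rib, 14 mm thick (y), 85 mm high, from plate to front lip, is the handle: pinch it across y from above. Point: on the rib's mid-plane, 55 mm up, 40 mm before the plate's rear face, 24 mm behind the tray's front; x to the plate, z up.
- caddy_wide_seat (a point): Wide caddy, rear face of its plate, midway between the two keyholes (90 mm apart in y), 72 mm above the underside; from the rib point +40 mm in x, +17 mm in z. Each keyhole: 24 mm hole centred 27 mm below this point, narrowing at 45 degrees up into a 10 mm slot ending 3 mm above it. Hung fully home, this point meets the panel's hang point. Axes as the rib point's.
- panel_wide_hang (a point): Fixed upright plywood board, 180 wide x 170 high x 15 mm, foot behind; two steel screws 90 mm apart, level, for the wide caddy. Shank 6 mm; head 16 mm across, 4 mm thick, its underside 7 mm and its front 11 mm off the face. Point: on the front face midway between the screw axes, 135 mm above the table; x into the board (screws stick out to -x), y along the pair, z up.
- caddy_narrow_rib (a point): Loose narrow caddy: grey sheet metal, 100 wide (y) x 64 x 110 mm high, about 220 g, upright. 4 mm back plate at +x; tray with 16 mm lips; a middle rib, 14 mm thick (y), 85 mm high, from plate to front lip, is the handle: pinch it across y from above. Point: on the rib's mid-plane, 55 mm up, 40 mm before the plate's rear face, 24 mm behind the tray's front; x to the plate, z up.
- caddy_narrow_seat (a point): Narrow caddy, rear face of its plate, midway between the two keyholes (50 mm apart in y), 72 mm above the underside; from the rib point +40 mm in x, +17 mm in z. Each keyhole: 24 mm hole centred 27 mm below this point, narrowing at 45 degrees up into a 10 mm slot ending 3 mm above it. Hung fully home, this point meets the panel's hang point. Axes as the rib point's.
- panel_narrow_hang (a point): Fixed upright plywood board, 180 wide x 170 high x 15 mm, foot behind; two steel screws 50 mm apart, level, for the narrow caddy. Shank 6 mm; head 16 mm across, 4 mm thick, its underside 7 mm and its front 11 mm off the face. Point: on the front face midway between the screw axes, 135 mm above the table; x into the board (screws stick out to -x), y along the pair, z up.
- paint_a: Bystander: small glass paint bottle, 30 mm across, 72 mm high, beside the wide caddy; origin in the middle of its underside, z up.
- paint_b: Bystander: small glass paint bottle, 30 mm across, 72 mm high, beside the narrow caddy; origin in the middle of its underside, z up.
- thinner: Bystander: clear bottle, 42 mm across, 125 mm high, between the panels; origin in the middle of its underside, z up.
- cleaning_pot: Bystander: clear pot with yellow lid, 100 mm across, 115 mm high; origin in the middle of its underside, z up.
- tape_roll: Bystander: cardboard-coloured roll, 96 mm across, 25 mm high, lying flat; origin in the middle of its underside, z up.
- varnish: Bystander: amber jar, 48 mm across, 90 mm high; origin in the middle of its underside, z up.
- brush: Bystander: paint brush, 190 mm long, lying along its x; origin under its middle.
Not all that is in view belongs to the job. What is shaped like the part that bears caddy_wide_rib but green is not meant.

How it is judged:
By the outcome, as a careful person would: the job done as asked, in the order asked, and still so for the second after the job is handed in, with the robot touching nothing.
It also fails if it takes over 72 s, if anything falls off the work surface, if the arm or the gripper's body presses on something with over 40 N, if the wrist force passes 120 N, or if a joint passes its speed limit or range.

## Working session

There is one attempt and no reset: what is moved stays moved. The work goes in short steps, Python scripts to look and compute and a shell command to move; the robot and the scene stay as the last step left them, time stands still between calls to the robot, and variables do not carry over. Pictures are saved under pics/ and viewed, and the job is handed in when it is done.

```bash
ls; mkdir -p pics; python3 - <<'E'
from workcell import bot
import cv2
s=bot.read_state();print(s)
for n in("scene","top"):
    im=bot.read_camera(n);cv2.imwrite(f"pics/{n}0.png",im[:,:,::-1]);print(n,bot.camera_model(n))
E
```

```text
pics
{'time': 0.0, 'q': array([ 1.09206525e+00,  2.64777063e-01,  1.60537419e+00,  9.94097974e-06,
        1.27369304e+00, -3.68615387e-02]), 'joint_vel': array([ 6.75227781e-04,  1.98514530e-03, -4.19400469e-05, -3.33927944e-03,
        4.91973896e-04, -3.71911411e-04]), 'joint_torque': array([ 1.88696422e-04, -5.15109873e+01, -3.67322695e+01, -9.68697327e-05,
        1.26887381e-02, -1.33928367e-06]), 'tool_pos': array([0.28847087, 0.60987882, 0.40334537]), 'tcp_rot': array([-0.68833042, -3.06465817,  0.00341556]), 'wrist_force': array([ 0.11201808,  0.2645609 , -0.30178993]), 'torque': array([-6.73146609e-05, -3.82662043e-04, -1.08308007e-02]), 'width': 0.9992680639859228}
scene {'intrinsics': array([[486.98718992,   0.        , 321.82500478],
       [  0.        , 486.98718992, 243.07756765],
       [  0.        ,   0.        ,   1.        ]]), 'k1': -0.03742739825614843, 'rvec': array([ 1.47274155,  2.19564932, -0.81919421]), 'tvec': array([ 0.17396475, -0.29421011,  1.47790754])}
top {'intrinsics': array([[520.06826323,   0.        , 321.87045062],
       [  0.        , 520.06826323, 229.42968218],
       [  0.        ,   0.        ,   1.        ]]), 'k1': 0.04308351179364164, 'rvec': array([ 2.12771401, -2.1159681 ,  0.16665476]), 'tvec': array([0.02187623, 0.52527579, 1.07782598])}
```

View pics/scene0.png

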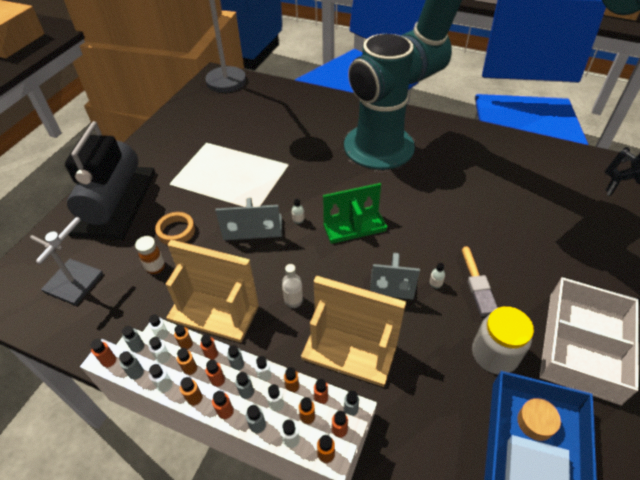

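View pics/top0.png

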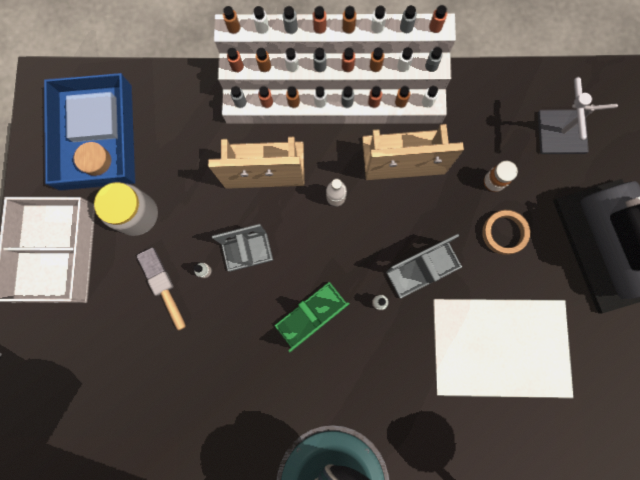

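Scene: the wide caddy is grey at about (250,222), the narrow caddy grey at (395,280). The green one at (355,215) is a decoy. Top: wide caddy (425,265), narrow (245,247), green (312,317). The wide panel at (412,155) has screws about 45 px apart, and the narrow panel at (257,165) has them about 25 px apart. I'll confirm these in enlarged crops.

```bash
cat > h.py <<'E'
import numpy as np,cv2
from workcell import bot
from scipy.spatial.transform import Rotation as R
def proj(n,P):
    m=bot.camera_model(n);P=np.atleast_2d(P)
    c=R.from_rotvec(m["rvec"]).apply(P)+m["tvec"]
    s=c[:,:2]/c[:,2:];r2=(s**2).sum(1,keepdims=True);s=s*(1+m["k1"]*r2)
    K=m["intrinsics"];return s*[K[0,0],K[1,1]]+[K[0,2],K[1,2]]
def ray(n,uv):
    m=bot.camera_model(n);K=m["intrinsics"];uv=np.atleast_2d(np.array(uv,float))
    d=(uv-[K[0,2],K[1,2]])/[K[0,0],K[1,1]];s=d.copy()
    for _ in range(20): s=d/(1+m["k1"]*(s**2).sum(1,keepdims=True))
    Rm=R.from_rotvec(m["rvec"]).inv();o=Rm.apply(-np.array(m["tvec"]))
    return o,Rm.apply(np.c_[s,np.ones(len(s))])
def onz(n,uv,z):
    o,d=ray(n,uv);return o+d*((z-o[2])/d[:,2])[:,None]
def crop(im,x0,y0,w,h,k,name):
    c=cv2.resize(im[y0:y0+h,x0:x0+w],None,fx=k,fy=k,interpolation=cv2.INTER_CUBIC)
    cv2.imwrite(name,c)
E
python3 - <<'E'
from h import *
t=cv2.imread("pics/top0.png");s=cv2.imread("pics/scene0.png")
crop(t,205,120,265,190,3,"pics/tc.png")
crop(s,200,180,100,75,8,"pics/sw.png")
crop(s,355,240,100,75,8,"pics/sn.png")
print(onz("top",[[425,265],[245,247],[393,160],[438,158],[245,171],[269,170]],.05))
for n in("top","scene"):print(ray(n,[320,240])[0])
E
```

```text
[[ 0.44888502 -0.19417645  0.05      ]
 [ 0.48555726  0.18932551  0.05      ]
 [ 0.67998877 -0.13048337  0.05      ]
 [ 0.68448039 -0.2287523   0.05      ]
 [ 0.65433937  0.19478117  0.05      ]
 [ 0.65678323  0.14198677  0.05      ]]
[0.32982881 0.00407884 1.15295204]
[1.15232567 0.3059175  0.93786677]
```

View pics/tc.png

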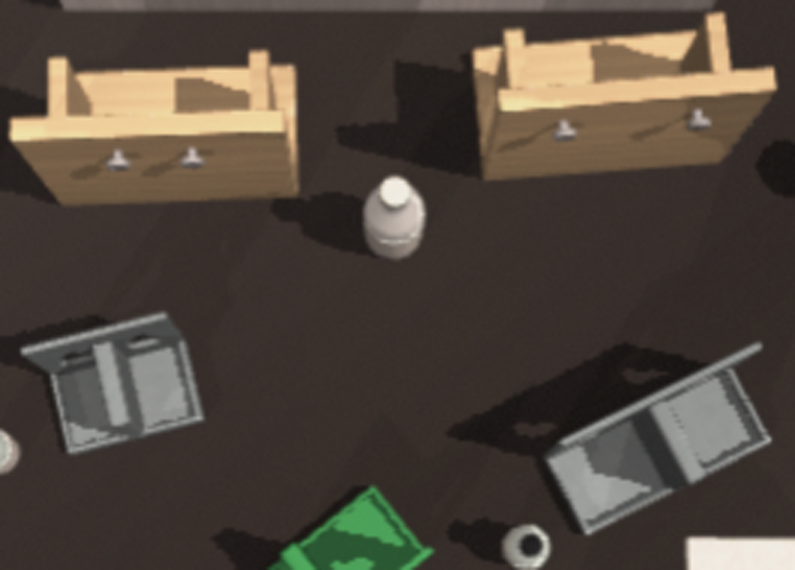

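View pics/sw.png

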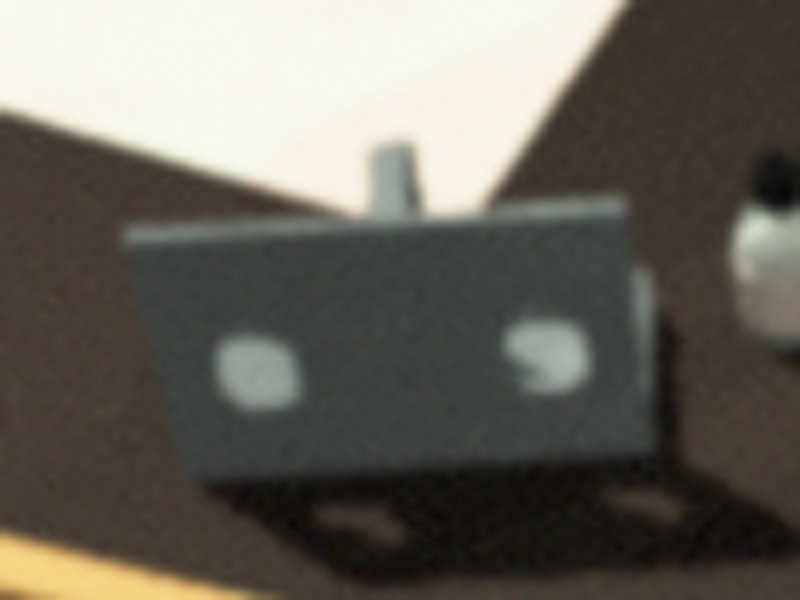

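View pics/sn.png

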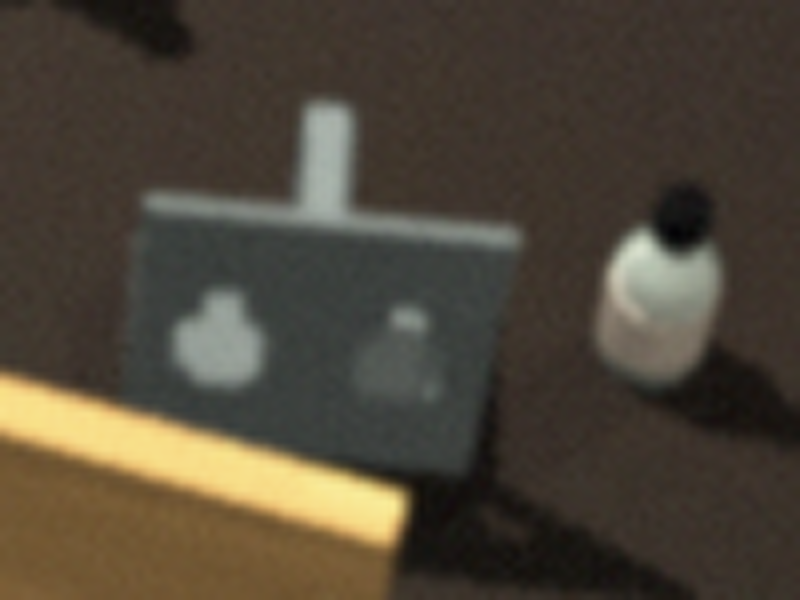

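The crops settle which is which. The grey 150 mm caddy with keyholes far apart (scene 232 and 269, row ~226) is the wide one. The grey narrow one has keyholes at scene (382,284) and (404,287). The green look-alike at top (312,317) isn't meant. On the panels, the wide-spaced screws are at top (393,163) and (437,159), and the narrow ones at (245,173) and (269,172). Next I'll look at the panels in the scene view and then fit poses.

```bash
python3 - <<'E'
from h import *
s=cv2.imread("pics/scene0.png");t=cv2.imread("pics/top0.png")
crop(s,155,235,260,150,3,"pics/sp.png")
crop(t,205,130,100,75,8,"pics/tpn.png")
crop(t,365,120,100,75,8,"pics/tpw.png")
E
```

```text
(no output)
```

View pics/sp.png

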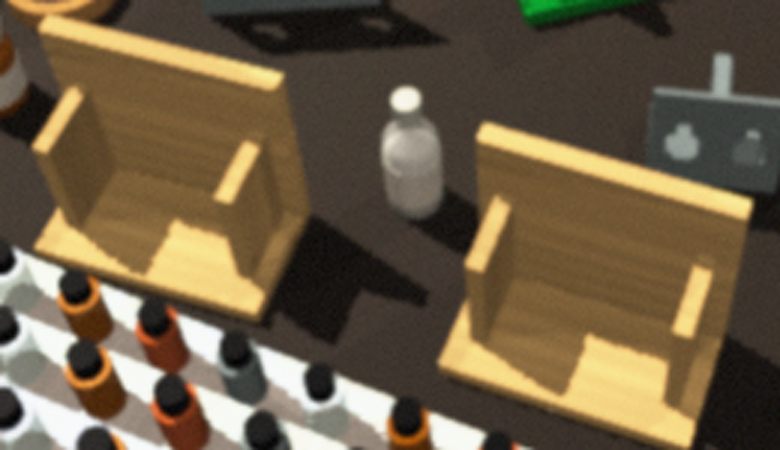

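View pics/tpn.png

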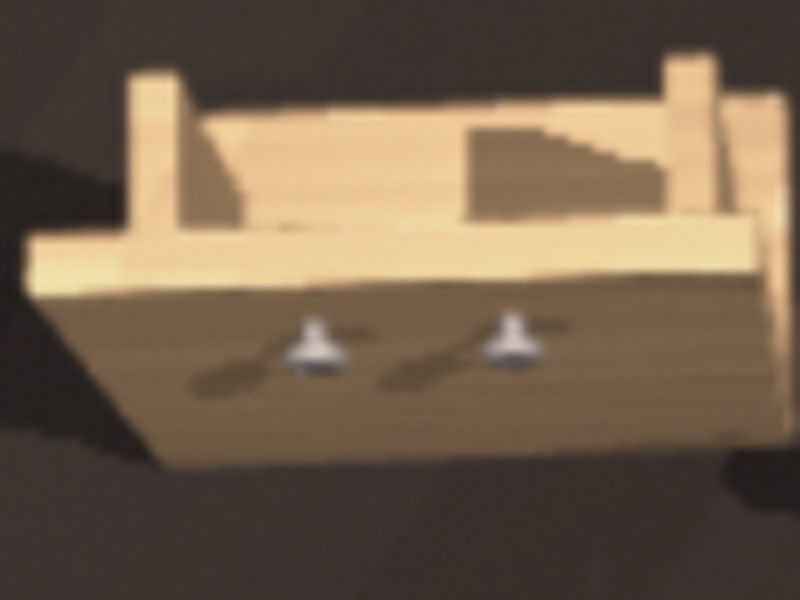

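View pics/tpw.png

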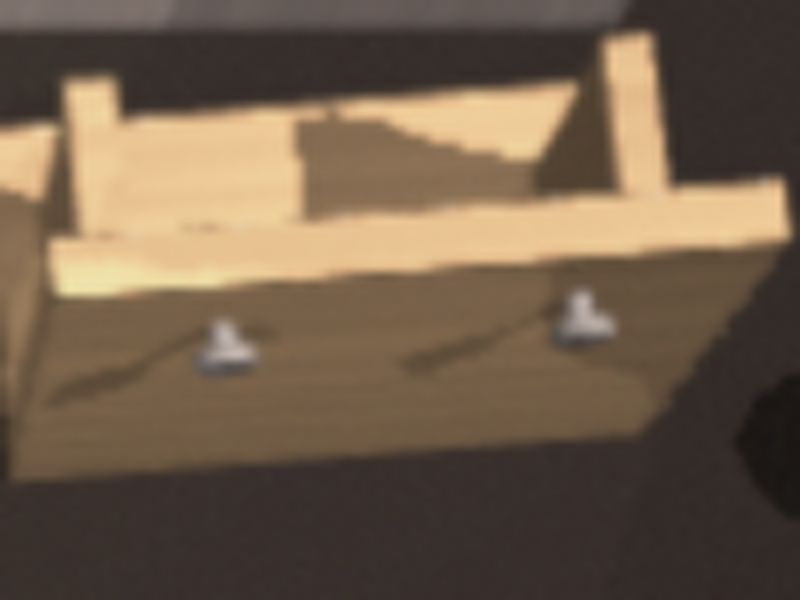

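```bash
cat > fit.py <<'E'
from h import *
from scipy.optimize import least_squares
def px(u,x0,y0,k): return ((np.array(u,float)+.5)/k-.5)+[x0,y0]
def pose(p,L):
    c,s=np.cos(p[2]),np.sin(p[2]);L=np.array(L)
    return np.c_[p[0]+c*L[:,0]-s*L[:,1],p[1]+s*L[:,0]+c*L[:,1],L[:,2]]
def fit(name,obs,g):
    cams=["top","scene"]
    def f(p):
        r=[]
        for cam,l,uv in obs: r.append(proj(cam,pose(p,[l]))[0]-uv)
        return np.concatenate(r)
    r=least_squares(f,g,loss="soft_l1");print(name,"x,y,yaw",r.x.round(4),np.degrees(r.x[2]).round(2))
    for (cam,l,uv),e in zip(obs,f(r.x).reshape(-1,2)):print("  ",cam,l,e.round(2))
    return r.x
T=lambda u,l:("top",l,px(u,205,120,3))
def caddy(w,tl,tr,fl,fr,sc,off):
    h=w/2
    o=[T(tl,(.038,h,.11)),T(tr,(.038,-h,.11)),T(fl,(-.024,h,.016)),T(fr,(-.024,-h,.016))]
    for l,u in sc:o.append(("scene",l,px(u,*off,8)))
    return o
W=caddy(.15,(563,446),(761,346),(588,533),(770,440),[((.04,-.075,.11),(130,243)),((.04,.075,.11),(628,213)),((.04,-.075,0),(195,480)),((.04,.075,0),(657,455)),((-.024,0,.085),(393,143)),((.04,-.045,.045),(258,374)),((.04,.045,.045),(550,357))],(200,180))
N=caddy(.1,(22,350),(167,316),(68,453),(203,418),[((.04,-.05,.11),(147,212)),((.04,.05,.11),(520,247)),((.04,.05,0),(468,475)),((-.024,0,.085),(328,100)),((.04,-.025,.045),(220,345)),((.04,.025,.045),(400,368))],(355,240))
S=lambda u,l:("scene",l,px(u,155,235,3))
def tp(o): return lambda u,l:("top",l,px(u,*o,8))
P=tp((205,130,))
PN=[P((28,297),(0,.09,.17)),P((757,272),(0,-.09,.17)),P((25,238),(.015,.09,.17)),P((165,470),(0,.09,0)),P((316,357),(-.009,.025,.135)),P((513,350),(-.009,-.025,.135)),S((478,140),(.015,-.09,.17)),S((748,216),(.015,.09,.17)),S((483,125),(0,-.09,.17)),S((752,199),(0,.09,.17))]
P=tp((365,120))
PW=[P((55,298),(0,.09,.17)),P((792,240),(0,-.09,.17)),P((50,240),(.015,.09,.17)),P((12,480),(0,.09,0)),P((640,436),(0,-.09,0)),P((228,358),(-.009,.045,.135)),P((586,328),(-.009,-.045,.135)),S((42,32),(.015,-.09,.17)),S((279,88),(.015,.09,.17)),S((46,17),(0,-.09,.17)),S((283,72),(0,.09,.17))]
if __name__=="__main__":
    fit("wide",W,[.45,-.19,.4]);fit("narrow",N,[.48,.19,-.2])
    fit("pw",PW,[.66,-.17,0]);fit("pn",PN,[.64,.16,0])
    for n,c,z in(("paint_a",[380,302],.04),("paint_b",[203,270],.04),("thinner",[336,195],.1)):print(n,onz("top",c,z))
    print(R.from_rotvec(bot.read_state()["tcp_rot"]).as_matrix().round(3))
E
python3 fit.py
```

```text
wide x,y,yaw [ 0.4363 -0.2021  0.469 ] 26.87
   top (0.038, 0.075, 0.11) [-0.09 -0.49]
   top (0.038, -0.075, 0.11) [-0.05 -0.25]
   top (-0.024, 0.075, 0.016) [0.01 0.55]
   top (-0.024, -0.075, 0.016) [0.55 0.64]
   scene (0.04, -0.075, 0.11) [-0.36 -0.04]
   scene (0.04, 0.075, 0.11) [ 0.27 -0.32]
   scene (0.04, -0.075, 0) [-0.73  0.44]
   scene (0.04, 0.075, 0) [ 0.18 -0.29]
   scene (-0.024, 0, 0.085) [ 0.2  -0.71]
   scene (0.04, -0.045, 0.045) [0.43 1.09]
   scene (0.04, 0.045, 0.045) [0.13 0.86]
narrow x,y,yaw [0.4734 0.1883 0.2558] 14.65
   top (0.038, 0.05, 0.11) [0.42 0.58]
   top (0.038, -0.05, 0.11) [-0.07 -0.12]
   top (-0.024, 0.05, 0.016) [0.65 0.13]
   top (-0.024, -0.05, 0.016) [0.02 0.51]
   scene (0.04, -0.05, 0.11) [-0.17 -0.51]
   scene (0.04, 0.05, 0.11) [ 0.22 -0.18]
   scene (0.04, 0.05, 0) [0.05 0.27]
   scene (-0.024, 0, 0.085) [0.65 0.23]
   scene (0.04, -0.025, 0.045) [-0.04  1.74]
   scene (0.04, 0.025, 0.045) [-0.12  1.18]
pw x,y,yaw [ 0.656  -0.1638  0.089 ] 5.1
   top (0, 0.09, 0.17) [0.2 0.2]
   top (0, -0.09, 0.17) [-0.02 -0.5 ]
   top (0.015, 0.09
[... 285 characters left out ...]
0.17) [ 0.72 -0.54]
   scene (0, 0.09, 0.17) [0.57 0.61]
pn x,y,yaw [0.6316 0.1569 0.046 ] 2.64
   top (0, 0.09, 0.17) [0.04 0.05]
   top (0, -0.09, 0.17) [ 0.49 -0.62]
   top (0.015, 0.09, 0.17) [0.39 0.07]
   top (0, 0.09, 0) [0.28 0.2 ]
   top (-0.009, 0.025, 0.135) [0.14 0.57]
   top (-0.009, -0.025, 0.135) [0.15 0.43]
   scene (0.015, -0.09, 0.17) [-0.45  0.38]
   scene (0.015, 0.09, 0.17) [0.27 1.13]
   scene (0, -0.09, 0.17) [ 0.58 -0.49]
   scene (0, 0.09, 0.17) [0.85 0.4 ]
paint_a [[ 0.37092967 -0.09912037  0.04      ]]
paint_b [[0.43676756 0.27955218 0.04      ]]
thinner [[ 0.58845994 -0.00509052  0.1       ]]
[[-0.904  0.428 -0.001]
 [ 0.428  0.904 -0.002]
 [ 0.    -0.002 -1.   ]]
```

```bash
cat > plan.py <<'E'
import sys
from h import *
# target grasp point x y z, tool-x yaw deg -> shift cm / turn in tool axes
x,y,z,yaw=map(float,sys.argv[1:5])
s=bot.read_state();M=R.from_rotvec(s["tcp_rot"]);G=s["tool_pos"]+M.apply([0,0,.155])
a=np.radians(yaw);Rt=R.from_matrix(np.array([[np.cos(a),np.sin(a),0],[np.sin(a),-np.cos(a),0],[0,0,-1]]))
tcp=np.array([x,y,z])-Rt.apply([0,0,.155])
rel=M.inv()*Rt
print("shift cm",(M.inv().apply(tcp-s["tool_pos"])*100).round(2),"turn",rel.as_rotvec().round(4))
print("now t",round(s["time"],2),"grasp",G.round(4),"toolx yaw",np.degrees(np.arctan2(*M.as_matrix()[[1,0],0])).round(2),"F",s["wrist_force"].round(1),"w",round(s["width"],3))
E
python3 plan.py .4686 .1870 .162 14.65
```

```text
shift cm [-34.37 -30.51   8.71] turn [-1.1000e-03  2.5000e-03  2.4441e+00]
now t 0.1 grasp [0.2883 0.6096 0.2485] toolx yaw 154.69 F [ 0.3 -0.3  0.4] w 0.999
```

```bash
python3 -m jog '[[[0,-5,-4.5,0,0,0,0.18],[0,-10,-9,0,0,0,0.36],[0,-15,-13,1,0,0,0.54],[0,-20,-18,2,0,0,0.72],[0,-25,-22,3,0,0,0.9],[0,-29,-26,4,0,0,1.08],[0,-32,-28.5,5,0,0,1.26],[0,-34.4,-30.5,6,0,0,1.44],[0,-34.4,-30.5,7,0,0,1.62],[0,-34.4,-30.5,8,0,0,1.8],[0,-34.4,-30.5,8.7,0,0,1.98],[0,-34.4,-30.5,8.7,0,0,2.16]]]'; python3 plan.py .4686 .1870 .162 14.65
```

```text
time: 1.6
tool_pos: [0.4686, 0.187, 0.3163]
tcp_rot: [3.03, 0.828, -0.004]
wrist_force: [-0.7, 0.0, 0.4]
width: 0.999
shift cm [ 0.    0.01 -0.07] turn [-2.000e-04  2.600e-03  2.779e-01]
now t 1.6 grasp [0.4682 0.1869 0.1613] toolx yaw 30.57 F [-0.7  0.   0.4] w 0.999
```

```bash
python3 -m jog '[[[0,0,0,0,0,0,0.14],[0,0,0,0,0,0,0.28],[0,0,0,0,0,0,0.28],[0,0,0,0,0,0,0.28]]]'; python3 plan.py .4686 .1870 .062 14.65; python3 - <<'E'
from h import *
t=bot.read_camera("top")[:,:,::-1];s=bot.read_camera("scene")[:,:,::-1]
a=cv2.resize(t[150:350,150:350],(400,400));b=cv2.resize(s[180:320,330:470],(400,400))
cv2.imwrite("pics/a1.png",np.hstack([a,b]))
E
```

```text
time: 2.1
tool_pos: [0.469, 0.1873, 0.3175]
tcp_rot: [3.115, 0.41, -0.001]
wrist_force: [0.7, 0.7, -0.0]
width: 0.999
shift cm [-0.04  0.02 10.05] turn [0.     0.0005 0.0064]
now t 2.1 grasp [0.4689 0.1873 0.1625] toolx yaw 15.02 F [ 0.7  0.7 -0. ] w 0.999
```

View pics/a1.png

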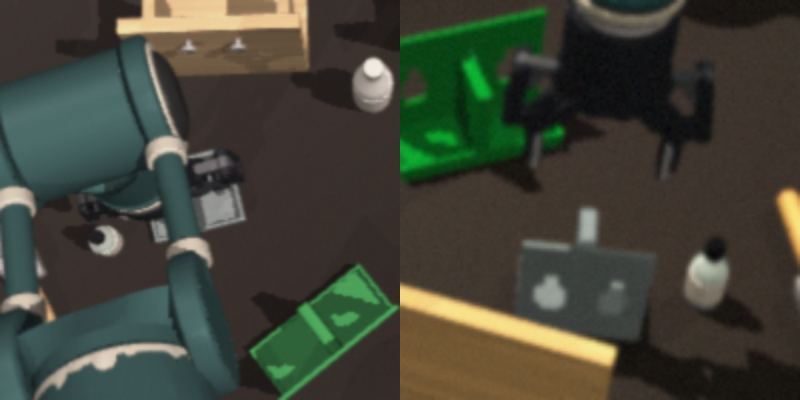

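The picture shows the gripper at (610,100), centred over the narrow caddy's rib at (588,225), clear of the bottle at (707,270). I'll descend and grip.

```bash
python3 -m jog '[[[0,0,0,2.5,0,0,0.006],[0,0,0,5,0,0,0.006],[0,0,0,7.5,0,0,0.006],[0,0,0,9,0,0,0.006],[0,0,0,10.0,0,0,0.006],[0,0,0,10.0,0,0,0.006],[0,0,0,10.0,0,0,0.006]]]' 40; python3 plan.py .4686 .1870 .062 14.65
```

```text
time: 3.08
tool_pos: [0.4697, 0.1876, 0.2185]
tcp_rot: [-3.116, -0.398, -0.002]
wrist_force: [-0.2, 0.0, 0.6]
width: 0.999
shift cm [-0.12  0.03  0.15] turn [-0.0001 -0.0015 -0.0018]
now t 3.08 grasp [0.4699 0.1876 0.0635] toolx yaw 14.55 F [-0.2  0.   0.6] w 0.999
```

```bash
python3 -m jog '[[[0.3,0,0,0,0,0,0],[0.6,0,0,0,0,0,0],[1,0,0,0,0,0,0],[1,0,0,0,0,0,0],[1,0,0,0,0,0,0],[1,0,0,0,0,0,0],[1,0,0,0,0,0,0],[1,0,0,0,0,0,0]]]' 60; python3 plan.py .4686 .1870 .062 14.65
```

```text
time: 4.08
tool_pos: [0.4693, 0.1874, 0.2179]
tcp_rot: [-3.116, -0.398, -0.001]
wrist_force: [-0.4, 0.8, 3.1]
width: 0.159
shift cm [-0.08  0.02  0.09] turn [-0.     -0.0004 -0.0019]
now t 4.08 grasp [0.4694 0.1874 0.0629] toolx yaw 14.54 F [-0.4  0.8  3.1] w 0.159
```

```bash
python3 -m jog '[[[1,0,0,-1,0,0,0],[1,0,0,-2.5,0,0,0],[1,0,0,-4.5,0,0,0],[1,0,0,-6.5,0,0,0],[1,0,0,-8.5,0,0,0],[1,0,0,-10,0,0,0],[1,0,0,-11,0,0,0],[1,0,0,-11,0,0,0]]]'; python3 plan.py .5477 .1530 .173 2.64; python3 - <<'E'
from h import *
t=bot.read_camera("top")[:,:,::-1];s=bot.read_camera("scene")[:,:,::-1]
a=cv2.resize(t[150:350,150:350],(400,400));b=cv2.resize(s[150:290,330:470],(400,400))
cv2.imwrite("pics/a2.png",np.hstack([a,b]))
E
```

```text
time: 5.08
tool_pos: [0.4694, 0.1875, 0.3285]
tcp_rot: [-3.116, -0.398, -0.002]
wrist_force: [-0.4, 0.3, -2.6]
width: 0.154
shift cm [6.71 5.3  0.06] turn [-0.0003 -0.0016  0.2077]
now t 5.08 grasp [0.4696 0.1876 0.1735] toolx yaw 14.54 F [-0.4  0.3 -2.6] w 0.154
```

View pics/a2.png

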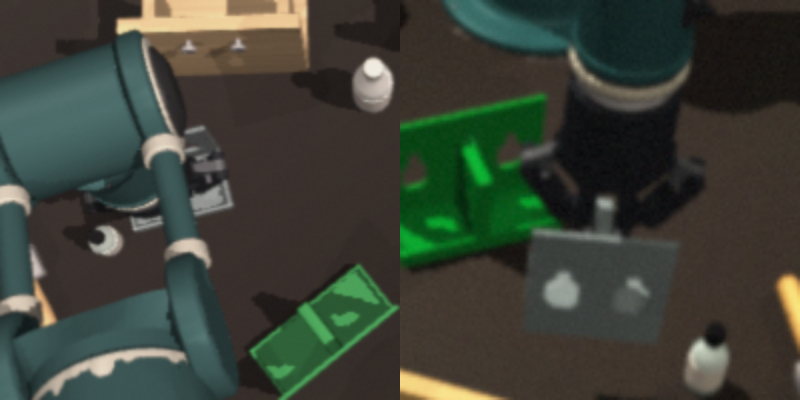

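The narrow caddy is held upright in the jaws, with its keyholes at (562,290) and (630,295). Bottle paint_b at (707,360) hasn't moved. Next is the panel.

```bash
python3 -m jog '[[[1,1,0.8,0,0,0,0.03],[1,2.5,2,0,0,0,0.08],[1,4,3.2,0,0,0,0.13],[1,5.4,4.3,0,0,0,0.17],[1,6.3,5,0,0,0,0.2],[1,6.7,5.3,0,0,0,0.208],[1,6.7,5.3,0,0,0,0.208],[1,6.7,5.3,0,0,0,0.208]]]'; python3 plan.py .5477 .1530 .153 2.64; python3 - <<'E'
from h import *
t=bot.read_camera("top")[:,:,::-1];s=bot.read_camera("scene")[:,:,::-1]
a=cv2.resize(t[110:310,150:350],(400,400));b=cv2.resize(s[200:340,290:430],(400,400))
cv2.imwrite("pics/t3.png",t);cv2.imwrite("pics/s3.png",s)
cv2.imwrite("pics/a3.png",np.hstack([a,b]))
E
```

```text
time: 6.18
tool_pos: [0.5469, 0.1531, 0.3276]
tcp_rot: [-3.141, -0.073, 0.001]
wrist_force: [0.4, 0.7, -2.4]
width: 0.157
shift cm [0.08 0.01 1.96] turn [-0.0001  0.0005  0.0001]
now t 6.17 grasp [0.5468 0.1531 0.1726] toolx yaw 2.65 F [ 0.4  0.7 -2.4] w 0.157
```

View pics/a3.png

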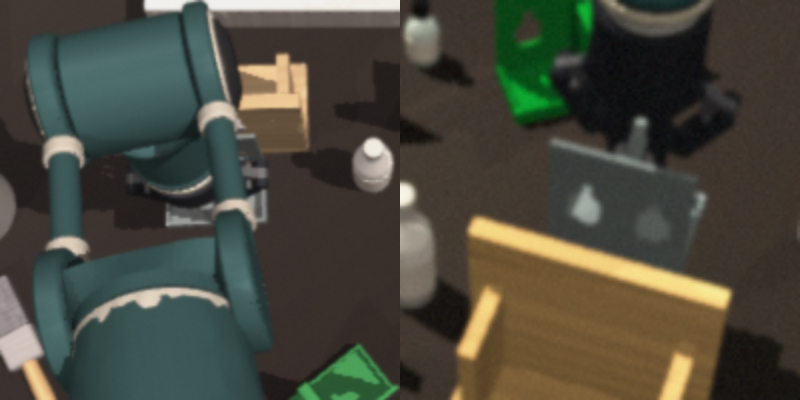

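```bash
python3 - <<'E'
from h import *
crop(cv2.imread("pics/s3.png"),330,235,80,60,10,"pics/s3c.png")
E
```

```text
(no output)
```

View pics/s3c.png

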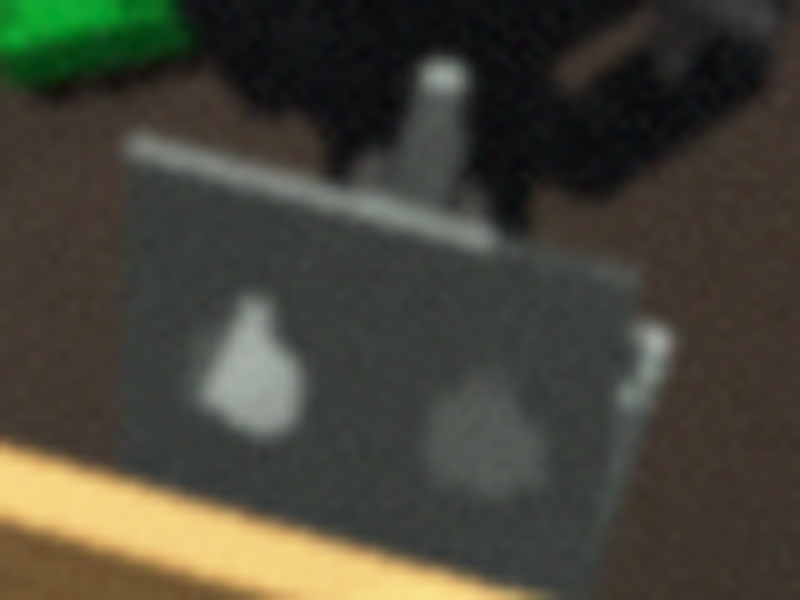

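```bash
cat > held.py <<'E'
from fit import *
# fit 4-dof+tilts of held caddy in scene only vs expectation
def held(w,obs,x,y,z,yaw):
    rp=[l for l,_ in obs];uv=np.array([u for _,u in obs])
    def P(p):
        Rr=R.from_euler("ZYX",[p[3],p[4],p[5]]);return Rr.apply(np.array(rp))+p[:3]
    g=np.array([x,y,z,yaw,0,0]);sg=np.array([.004,.003,.003,.03,.03,.03])
    f=lambda p:np.r_[(proj("scene",P(p))-uv).ravel()/.6,(p-g)/sg]
    print("pre",(proj("scene",P(g))-uv).round(2).tolist())
    r=least_squares(f,g).x;print("fit",r.round(4),"d",(r-g).round(4));print("post",(proj("scene",P(r))-uv).round(2).tolist())
E
python3 - <<'E'
from held import *
o=[((.04,-.05,.11),(125,165)),((.04,.05,.11),(638,278)),((.04,-.025,.045),(252,388)),((.04,.025,.045),(487,442)),((.04,.05,0),(590,600)),((-.024,0,.085),(443,60))]
o=[(l,px(u,330,235,10)) for l,u in o]
a=np.radians(2.65)
held(.1,o,.5468+.0041*np.cos(a),.1531,.1097,a)
E
```

```text
pre [[0.58, -1.33], [0.16, 0.99], [-0.85, 0.23], [-0.24, 1.52], [-0.34, 2.01], [2.25, 0.24]]
fit [0.5481 0.1513 0.1092 0.0921 0.0188 0.0113] d [-0.0028 -0.0018 -0.0005  0.0458  0.0188  0.0113]
post [[-0.12, -0.26], [0.02, -0.12], [-0.86, 0.32], [0.02, 0.55], [0.36, 0.23], [0.68, -0.6]]
```

```bash
python3 - <<'E'
from h import *
crop(cv2.imread("pics/t3.png"),220,165,80,60,10,"pics/t3c.png")
E
```

```text
(no output)
```

View pics/t3c.png

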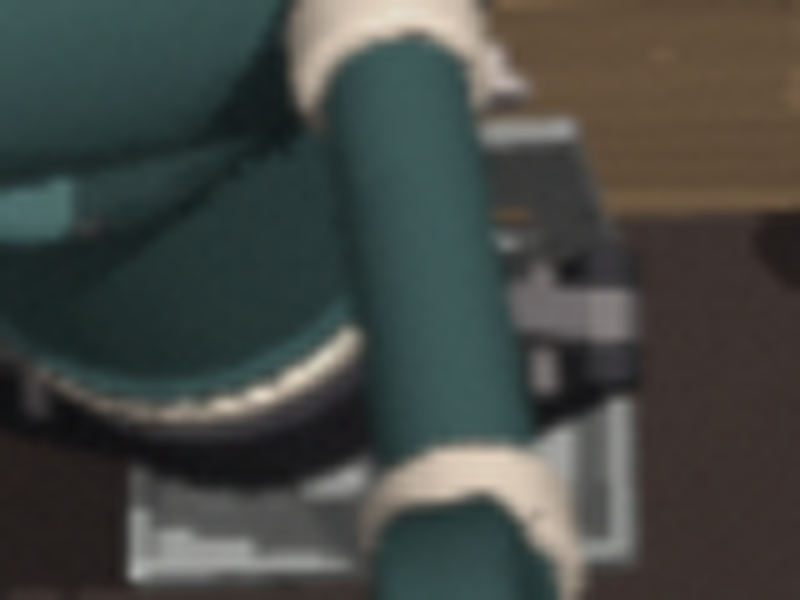

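```bash
cat > held.py <<'E'
from fit import *
def held(so,soff,to,toff,x,y,z,yaw,sg=(.006,.006,.006,.06,.06,.06)):
    ob=[("scene",l,px(u,*soff)) for l,u in so]+[("top",l,px(u,*toff)) for l,u in to]
    rp=np.array([o[1] for o in ob]);uv=np.array([o[2] for o in ob])
    def pr(p):
        Q=R.from_euler("ZYX",p[3:]).apply(rp)+p[:3]
        return np.array([proj(o[0],q)[0] for o,q in zip(ob,Q)])-uv
    g=np.array([x,y,z,yaw,0,0]);sg=np.array(sg)
    f=lambda p:np.r_[pr(p).ravel()/.5,(p-g)/sg]
    r=least_squares(f,g).x;J=least_squares(f,g).jac
    print("fit",r.round(4),"d",(r-g).round(4),"sd",np.sqrt(np.diag(np.linalg.inv(J.T@J))).round(4))
    for o,a,b in zip(ob,pr(g),pr(r)):print(" ",o[0],o[1],a.round(2),b.round(2))
    return r
E
python3 - <<'E'
from held import *
so=[((.04,-.05,.11),(125,165)),((.04,.05,.11),(638,278)),((.04,-.025,.045),(252,388)),((.04,.025,.045),(487,442)),((.04,.05,0),(590,600)),((-.024,0,.085),(443,60))]
to=[((.038,-.05,.11),(580,130)),((-.024,.05,.016),(130,582)),((-.024,-.05,.016),(633,563))]
a=np.radians(2.65)
held(so,(330,235,10),to,(220,165,10),.5468+.0041*np.cos(a),.1531,.1097,a)
E
```

```text
fit [0.549  0.1536 0.1112 0.0687 0.0224 0.0251] d [-0.0019  0.0005  0.0015  0.0225  0.0224  0.0251] sd [0.0007 0.0006 0.0009 0.0071 0.0097 0.0071]
  scene (0.04, -0.05, 0.11) [ 0.58 -1.33] [-0.29 -0.6 ]
  scene (0.04, 0.05, 0.11) [0.16 0.99] [-0.32  0.04]
  scene (0.04, -0.025, 0.045) [-0.85  0.23] [-0.61  0.18]
  scene (0.04, 0.025, 0.045) [-0.24  1.52] [0.19 0.67]
  scene (0.04, 0.05, 0) [-0.34  2.01] [0.83 0.55]
  scene (-0.024, 0, 0.085) [2.25 0.24] [ 1.34 -0.63]
  top (0.038, -0.05, 0.11) [-0.21  0.44] [ 0.44 -0.41]
  top (-0.024, 0.05, 0.016) [ 0.7  -0.26] [0.57 0.67]
  top (-0.024, -0.05, 0.016) [-0.   -0.43] [ 0.11 -0.33]
```

```bash
python3 -m jog '[[[1,0,0,0.6,0,0,0],[1,0,0,1.4,0,0,0],[1,0,0,1.95,0,0,0],[1,0.8,0,1.95,0,0,0],[1,1.6,0,1.95,0,0,0],[1,2.4,0,1.95,0,0,0],[1,2.6,0,1.95,0,0,0],[1,2.6,0,1.95,0,0,0],[1,2.6,0,1.95,0,0,0]]]'; python3 plan.py .5876 .1548 .153 2.64;python3 - <<'E'
from h import *
t=bot.read_camera("top")[:,:,::-1];s=bot.read_camera("scene")[:,:,::-1]
cv2.imwrite("pics/t4.png",t);cv2.imwrite("pics/s4.png",s)
a=cv2.resize(t[120:220,200:300],(400,400),interpolation=2);b=cv2.resize(s[220:320,320:420],(400,400),interpolation=2)
cv2.imwrite("pics/a4.png",np.hstack([a,b]))
E
```

```text
time: 7.4
tool_pos: [0.5731, 0.1541, 0.3081]
tcp_rot: [3.141, 0.072, -0.001]
wrist_force: [0.9, -0.4, -2.0]
width: 0.156
shift cm [ 1.45 -0.01  0.01] turn [ 0.0001  0.0004 -0.0003]
now t 7.4 grasp [0.5731 0.154  0.1531] toolx yaw 2.62 F [ 0.9 -0.4 -2. ] w 0.156
```

View pics/a4.png

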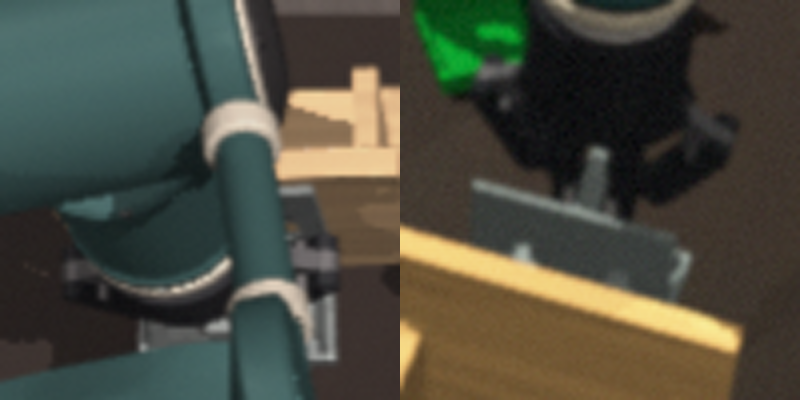

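The caddy is in front of the panel and square to it. Its plate runs parallel to the board's top edge, in the scene half at (470,180)–(680,235). I'll advance gently.

```bash
python3 -m jog '[[[1,0.2,0,0,0,0,0],[1,0.4,0,0,0,0,0],[1,0.6,0,0,0,0,0],[1,0.6,0,0,0,0,0]]]'; python3 plan.py .5876 .1548 .153 2.64;python3 -m jog '[[[1,0.2,0,0,0,0,0],[1,0.4,0,0,0,0,0],[1,0.6,0,0,0,0,0],[1,0.7,0,0,0,0,0],[1,0.7,0,0,0,0,0]]]'; python3 plan.py .5876 .1548 .153 2.64
```

```text
time: 8.0
tool_pos: [0.5795, 0.1544, 0.3082]
tcp_rot: [-3.141, -0.072, -0.0]
wrist_force: [-0.1, 0.2, -1.5]
width: 0.159
shift cm [ 0.81 -0.01  0.02] turn [-0.     -0.0001 -0.0004]
now t 8.0 grasp [0.5795 0.1544 0.1532] toolx yaw 2.62 F [-0.1  0.2 -1.5] w 0.159
time: 8.62
tool_pos: [0.5864, 0.1547, 0.3082]
tcp_rot: [3.141, 0.072, -0.0]
wrist_force: [0.7, 0.6, -2.5]
width: 0.155
shift cm [ 0.12 -0.    0.02] turn [ 0.      0.     -0.0003]
now t 8.62 grasp [0.5863 0.1547 0.1532] toolx yaw 2.62 F [ 0.7  0.6 -2.5] w 0.155
```

```bash
python3 -m jog '[[[1,0.1,0,0,0,0,0],[1,0.15,0,0,0,0,0],[1,0.15,0,0,0,0,0]]]'; python3 -m jog '[[[1,0.1,0,0,0,0,0],[1,0.15,0,0,0,0,0],[1,0.15,0,0,0,0,0]]]'; python3 plan.py .5876 .1548 .153 2.64
```

```text
time: 9.0
tool_pos: [0.5871, 0.1548, 0.3081]
tcp_rot: [3.141, 0.071, -0.004]
wrist_force: [-5.2, 1.4, 0.1]
width: 0.158
time: 9.38
tool_pos: [0.5877, 0.155, 0.308]
tcp_rot: [3.141, 0.071, -0.008]
wrist_force: [-9.0, 1.0, 3.7]
width: 0.153
shift cm [-0.01  0.02  0.  ] turn [-0.0001  0.0053 -0.0009]
now t 9.38 grasp [0.5868 0.1549 0.153 ] toolx yaw 2.59 F [-9.   1.   3.7] w 0.153
```

Contact came within 1 mm of where the board face was predicted. I'll back off slightly and slide down.

```bash
python3 -m jog '[[[1,-0.15,0,0,0,0,0],[1,-0.25,0,0,0,0,0],[1,-0.25,0,0.5,0,0,0],[1,-0.25,0,1.0,0,0,0],[1,-0.25,0,1.4,0,0,0],[1,-0.25,0,1.4,0,0,0]]]'; python3 plan.py .5876 .1548 .126 2.64;python3 -m jog '[[[1,0,0,0.3,0,0,0],[1,0,0,0.6,0,0,0],[1,0,0,0.9,0,0,0],[1,0,0,0.9,0,0,0]]]'; python3 plan.py .5876 .1548 .126 2.64
```

```text
time: 10.12
tool_pos: [0.5867, 0.1547, 0.2932]
tcp_rot: [3.141, 0.072, -0.001]
wrist_force: [-1.0, 0.2, -3.1]
width: 0.157
shift cm [ 0.09 -0.01  1.22] turn [ 0.0001  0.0008 -0.0002]
now t 10.12 grasp [0.5866 0.1546 0.1382] toolx yaw 2.63 F [-1.   0.2 -3.1] w 0.157
time: 10.62
tool_pos: [0.5867, 0.1547, 0.2847]
tcp_rot: [3.141, 0.072, -0.0]
wrist_force: [-2.8, -0.5, -2.9]
width: 0.155
shift cm [ 0.09 -0.    0.37] turn [ 0.0001  0.0003 -0.0001]
now t 10.62 grasp [0.5866 0.1547 0.1297] toolx yaw 2.63 F [-2.8 -0.5 -2.9] w 0.155
```

```bash
python3 -m jog '[[[1,0,0,0.15,0,0,0],[1,0,0,0.3,0,0,0],[1,0,0,0.3,0,0,0]]]'; python3 plan.py .5876 .1548 .126 2.64;python3 -m jog '[[[1,0,0,0.1,0,0,0],[1,0,0,0.15,0,0,0],[1,0,0,0.15,0,0,0]]]'; python3 plan.py .5876 .1548 .126 2.64
```

```text
time: 11.0
tool_pos: [0.5867, 0.1547, 0.2821]
tcp_rot: [3.141, 0.072, -0.0]
wrist_force: [-4.0, -0.6, 0.5]
width: 0.155
shift cm [ 0.09 -0.    0.11] turn [ 0.      0.0002 -0.0002]
now t 11.0 grasp [0.5867 0.1547 0.1271] toolx yaw 2.63 F [-4.  -0.6  0.5] w 0.155
time: 11.38
tool_pos: [0.5867, 0.1547, 0.2808]
tcp_rot: [-3.141, -0.072, 0.0]
wrist_force: [-5.4, -0.9, 1.3]
width: 0.153
shift cm [ 0.09 -0.   -0.02] turn [-0.      0.0002 -0.0004]
now t 11.38 grasp [0.5867 0.1547 0.1258] toolx yaw 2.62 F [-5.4 -0.9  1.3] w 0.153
```

```bash
python3 -m jog '[[[1,-0.05,0,0.1,0,0,0],[1,-0.1,0,0.2,0,0,0],[1,-0.1,0,0.2,0,0,0]]]'; python3 plan.py .5876 .1548 .126 2.64;python3 - <<'E'
from h import *
s=bot.read_camera("scene")[:,:,::-1];t=bot.read_camera("top")[:,:,::-1]
a=cv2.resize(t[120:220,200:300],(400,400),interpolation=2);b=cv2.resize(s[220:320,320:420],(400,400),interpolation=2)
cv2.imwrite("pics/a5.png",np.hstack([a,b]))
E
```

```text
time: 11.75
tool_pos: [0.5864, 0.1547, 0.2805]
tcp_rot: [-3.14, -0.071, -0.003]
wrist_force: [-5.8, -0.4, 7.7]
width: 0.155
shift cm [ 0.12 -0.   -0.05] turn [-0.0003 -0.0021 -0.0006]
now t 11.75 grasp [0.5867 0.1548 0.1255] toolx yaw 2.61 F [-5.8 -0.4  7.7] w 0.155
```

View pics/a5.png

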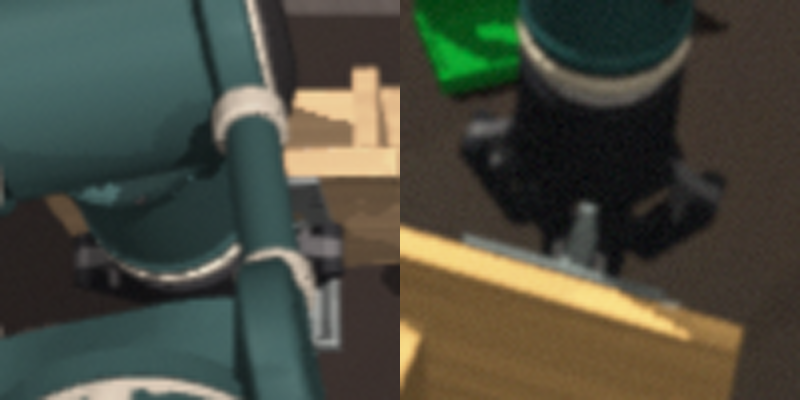

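The narrow caddy is down at the predicted height (grasp z 0.1255 m) with about 10 N of contact. In the scene half its plate's top edge shows just above the board's edge at (470,237)–(675,300). Releasing.

```bash
python3 -m jog '[[[1,0,0,-0.15,0,0,0],[0.6,0,0,-0.15,0,0,0],[0.3,0,0,-0.15,0,0,0],[0,0,0,-0.15,0,0,0],[0,0,0,-0.15,0,0,0],[0,0,0,-0.15,0,0,0],[0,0,0,-2,0,0,0],[0,0,0,-5,0,0,0],[0,0,0,-9,0,0,0],[0,0,0,-13,0,0,0],[0,0,0,-16,0,0,0],[0,0,0,-16,0,0,0]]]'; python3 plan.py .4318 -.2044 .222 26.87
```

```text
time: 13.35
tool_pos: [0.5866, 0.1549, 0.4441]
tcp_rot: [-3.139, -0.072, -0.013]
wrist_force: [-0.2, -0.1, 0.1]
width: 0.997
shift cm [-17.17  35.19   6.51] turn [ 4.000e-04 -8.800e-03 -4.231e-01]
now t 13.35 grasp [0.5879 0.1552 0.2891] toolx yaw 2.63 F [-0.2 -0.1  0.1] w 0.997
```

```bash
python3 -m jog '[[[0,-2,5,0,0,0,-0.06],[0,-4,10,0,0,0,-0.12],[0,-7,15,0,0,0,-0.18],[0,-9.5,20,0,0,0,-0.24],[0,-12,25,1,0,0,-0.3],[0,-14.5,30,3,0,0,-0.36],[0,-16.5,34,5,0,0,-0.42],[0,-17.2,35.2,6.5,0,0,-0.423],[0,-17.2,35.2,6.5,0,0,-0.423],[0,-17.2,35.2,6.5,0,0,-0.423]]]'; python3 plan.py .4318 -.2044 .062 26.87;python3 - <<'E'
from h import *
t=bot.read_camera("top")[:,:,::-1];s=bot.read_camera("scene")[:,:,::-1]
cv2.imwrite("pics/t6.png",t);cv2.imwrite("pics/s6.png",s)
a=cv2.resize(t[110:210,190:290],(400,400),interpolation=2);b=cv2.resize(s[150:290,180:320],(400,400),interpolation=2)
cv2.imwrite("pics/a6.png",np.hstack([a,b]))
E
```

```text
time: 14.6
tool_pos: [0.4307, -0.204, 0.3741]
tcp_rot: [-3.055, -0.73, -0.001]
wrist_force: [0.2, 0.2, 0.0]
width: 0.999
shift cm [ 0.07  0.08 15.71] turn [ 0.     -0.0008  0.0003]
now t 14.6 grasp [ 0.4308 -0.204   0.2191] toolx yaw 26.89 F [0.2 0.2 0. ] w 0.999
```

View pics/a6.png

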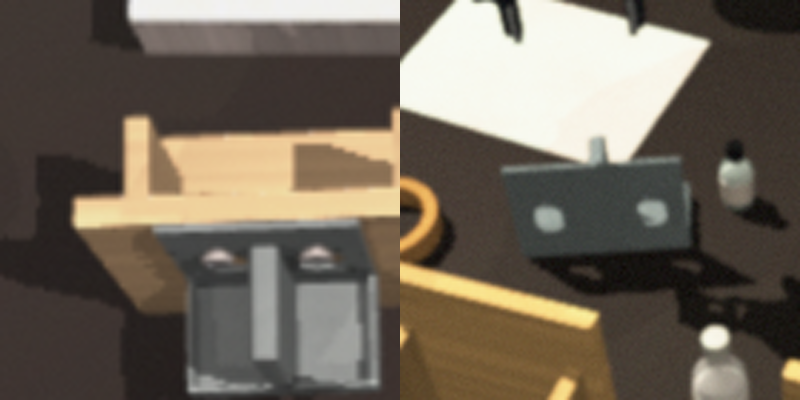

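The top half shows the narrow caddy hanging square, with the screw heads at (220,258) and (317,255) in front of the plate. The scene half shows the wide caddy at (597,205) untouched, with the open fingers above it. Descending.

```bash
python3 -m jog '[[[0,0.1,0.1,4,0,0,0],[0,0.1,0.1,8,0,0,0],[0,0.1,0.1,11,0,0,0],[0,0.1,0.1,13,0,0,0],[0,0.1,0.1,14.5,0,0,0],[0,0.1,0.1,15.6,0,0,0],[0,0.1,0.1,15.6,0,0,0],[0,0.1,0.1,15.6,0,0,0]]]'; python3 plan.py .4318 -.2044 .062 26.87;python3 -m jog '[[[0.3,0,0,0,0,0,0],[0.6,0,0,0,0,0,0],[1,0,0,0,0,0,0],[1,0,0,0,0,0,0],[1,0,0,0,0,0,0],[1,0,0,0,0,0,0],[1,0,0,0,0,0,0],[1,0,0,0,0,0,0]]]' 60; python3 plan.py .4318 -.2044 .062 26.87
```

```text
time: 15.7
tool_pos: [0.4319, -0.2055, 0.2184]
tcp_rot: [3.055, 0.73, 0.002]
wrist_force: [0.1, 0.7, -0.5]
width: 0.998
shift cm [ 0.04 -0.1   0.14] turn [ 0.0011 -0.0008 -0.0001]
now t 15.7 grasp [ 0.4321 -0.2056  0.0634] toolx yaw 26.86 F [ 0.1  0.7 -0.5] w 0.998
time: 16.7
tool_pos: [0.4315, -0.2054, 0.2179]
tcp_rot: [3.055, 0.73, 0.0]
wrist_force: [-1.9, -0.2, 4.5]
width: 0.153
shift cm [ 0.07 -0.07  0.09] turn [ 0.0002 -0.0001 -0.0002]
now t 16.7 grasp [ 0.4315 -0.2054  0.0629] toolx yaw 26.86 F [-1.9 -0.2  4.5] w 0.153
```

```bash
python3 -m jog '[[[1,0,0,-1,0,0,0],[1,0,0,-2.5,0,0,0],[1,0,0,-4.5,0,0,0],[1,0,0,-6.5,0,0,0],[1,0,0,-8.5,0,0,0],[1,0,0,-10,0,0,0],[1,0,0,-11,0,0,0],[1,0,0,-11,0,0,0]]]'; python3 plan.py .5705 -.1714 .173 5.1; python3 - <<'E'
from h import *
s=bot.read_camera("scene")[:,:,::-1];t=bot.read_camera("top")[:,:,::-1]
a=cv2.resize(t[180:340,330:490],(400,400));b=cv2.resize(s[130:270,180:320],(400,400))
cv2.imwrite("pics/a7.png",np.hstack([a,b]))
E
```

```text
time: 17.7
tool_pos: [0.4317, -0.2054, 0.3285]
tcp_rot: [3.055, 0.729, 0.002]
wrist_force: [0.4, 0.1, -3.6]
width: 0.16
shift cm [13.92  3.24  0.07] turn [ 0.0012 -0.0012  0.3798]
now t 17.7 grasp [ 0.4319 -0.2055  0.1735] toolx yaw 26.86 F [ 0.4  0.1 -3.6] w 0.16
```

View pics/a7.png

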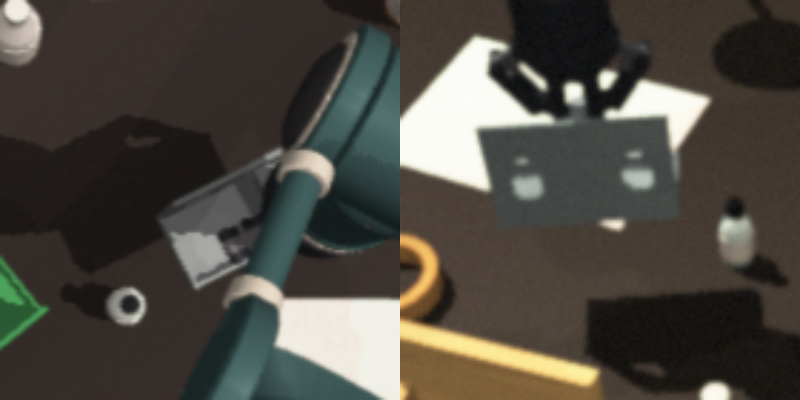

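The wide caddy is lifted level in the jaws, with its keyholes at (527,185) and (637,178). paint_a stands undisturbed at (737,235). Moving to its panel.

```bash
python3 -m jog '[[[1,1.5,0.3,0,0,0,0.03],[1,3.5,0.8,0,0,0,0.09],[1,6,1.4,0,0,0,0.16],[1,8.5,2,0,0,0,0.23],[1,11,2.6,0,0,0,0.3],[1,13,3,0,0,0,0.36],[1,13.9,3.2,0,0,0,0.38],[1,13.9,3.2,0,0,0,0.38],[1,13.9,3.2,0,0,0,0.38]]]'; python3 plan.py .5705 -.1714 .153 5.1; python3 - <<'E'
from h import *
t=bot.read_camera("top")[:,:,::-1];s=bot.read_camera("scene")[:,:,::-1]
cv2.imwrite("pics/t8.png",t);cv2.imwrite("pics/s8.png",s)
a=cv2.resize(t[120:240,360:480],(400,400),interpolation=2);b=cv2.resize(s[190:310,150:270],(400,400),interpolation=2)
cv2.imwrite("pics/a8.png",np.hstack([a,b]))
E
```

```text
time: 18.92
tool_pos: [0.5692, -0.1711, 0.3271]
tcp_rot: [-3.138, -0.14, 0.002]
wrist_force: [-0.4, 0.4, -2.8]
width: 0.156
shift cm [0.13 0.04 1.91] turn [-0.0004  0.0015  0.0002]
now t 18.93 grasp [ 0.5689 -0.1711  0.1721] toolx yaw 5.11 F [-0.4  0.4 -2.8] w 0.156
```

View pics/a8.png

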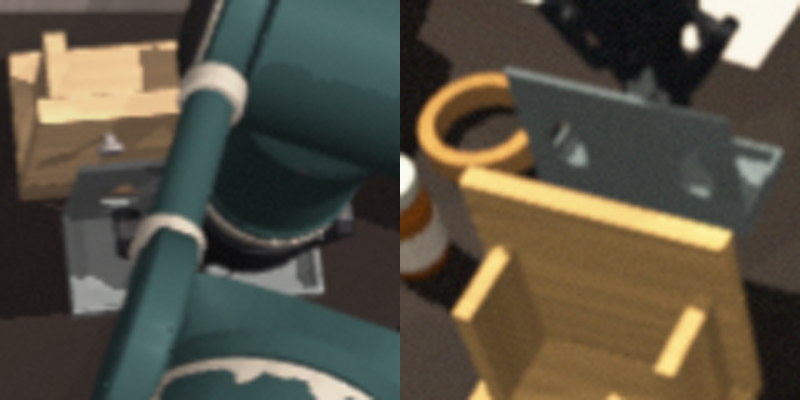

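The caddy is square to the wide panel; the plate edge (510,70)–(725,120) is parallel to the board edge. Next I'll lower it, come closer and check the screw line in the top view.

```bash
python3 -m jog '[[[1,0,0,0.6,0,0,0],[1,0,0,1.4,0,0,0],[1,0,0,1.9,0,0,0],[1,0.8,0,1.9,0,0,0],[1,1.6,0,1.9,0,0,0],[1,2.4,0,1.9,0,0,0],[1,2.6,0,1.9,0,0,0],[1,2.6,0,1.9,0,0,0],[1,2.6,0,1.9,0,0,0]]]'; python3 plan.py .6104 -.1678 .153 5.1;python3 - <<'E'
from h import *
t=bot.read_camera("top")[:,:,::-1];s=bot.read_camera("scene")[:,:,::-1]
a=cv2.resize(t[130:230,370:470],(400,400),interpolation=2);b=cv2.resize(s[210:290,155:235],(400,400),interpolation=2)
cv2.imwrite("pics/a9.png",np.hstack([a,b]))
E
```

```text
time: 20.15
tool_pos: [0.5956, -0.1687, 0.3086]
tcp_rot: [-3.138, -0.139, 0.001]
wrist_force: [0.0, 0.4, -3.7]
width: 0.152
shift cm [1.48 0.04 0.06] turn [-0.0001  0.0004 -0.0002]
now t 20.15 grasp [ 0.5956 -0.1687  0.1536] toolx yaw 5.09 F [ 0.   0.4 -3.7] w 0.152
```

View pics/a9.png

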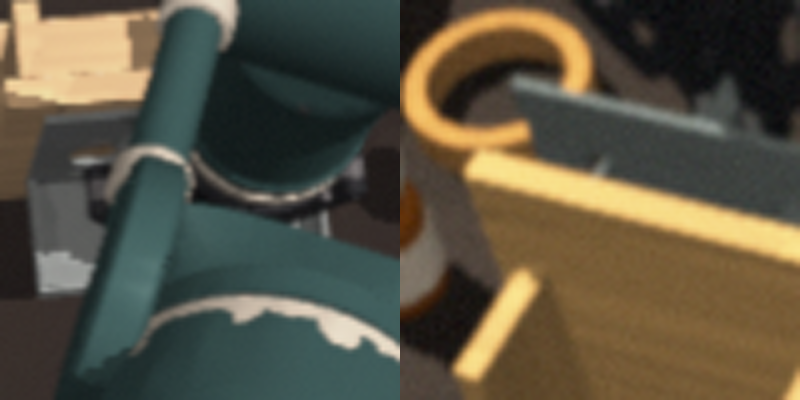

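The caddy sits parallel to the board, with the left keyhole visible at (90,157) in the top half. I'll advance gently while watching the force.

```bash
python3 -m jog '[[[1,0.2,0,0,0,0,0],[1,0.4,0,0.05,0,0,0],[1,0.6,0,0.05,0,0,0],[1,0.6,0,0.05,0,0,0]]]'; python3 -m jog '[[[1,0.2,0,0,0,0,0],[1,0.4,0,0,0,0,0],[1,0.6,0,0,0,0,0],[1,0.7,0,0,0,0,0],[1,0.7,0,0,0,0,0]]]'; python3 plan.py .6104 -.1678 .153 5.1
```

```text
time: 20.75
tool_pos: [0.6019, -0.1682, 0.3082]
tcp_rot: [3.138, 0.14, 0.0]
wrist_force: [0.1, -0.9, -2.8]
width: 0.153
time: 21.38
tool_pos: [0.6088, -0.1675, 0.3082]
tcp_rot: [-3.138, -0.14, 0.0]
wrist_force: [0.3, 0.4, -3.6]
width: 0.156
shift cm [0.15 0.04 0.02] turn [-0.      0.     -0.0002]
now t 21.38 grasp [ 0.6088 -0.1675  0.1532] toolx yaw 5.09 F [ 0.3  0.4 -3.6] w 0.156
```

```bash
python3 -m jog '[[[1,0.1,0,0,0,0,0],[1,0.15,0,0,0,0,0],[1,0.15,0,0,0,0,0]]]'; python3 -m jog '[[[1,0.1,0,0,0,0,0],[1,0.15,0,0,0,0,0],[1,0.15,0,0,0,0,0]]]'; python3 plan.py .6104 -.1678 .153 5.1
```

```text
time: 21.75
tool_pos: [0.6097, -0.1674, 0.308]
tcp_rot: [-3.138, -0.139, 0.003]
wrist_force: [-4.8, 1.2, -0.6]
width: 0.157
time: 22.12
tool_pos: [0.6103, -0.1673, 0.308]
tcp_rot: [-3.138, -0.138, 0.007]
wrist_force: [-10.4, 1.4, 1.6]
width: 0.159
shift cm [0.   0.05 0.  ] turn [-0.0012  0.0044 -0.001 ]
now t 22.12 grasp [ 0.6096 -0.1671  0.153 ] toolx yaw 5.05 F [-10.4   1.4   1.6] w 0.159
```

Contact is again at the predicted board face. I'll back off a little and slide down.

```bash
python3 -m jog '[[[1,-0.15,0,0,0,0,0],[1,-0.28,0.03,0,0,0,0],[1,-0.28,0.03,0.5,0,0,0],[1,-0.28,0.03,1.0,0,0,0],[1,-0.28,0.03,1.4,0,0,0],[1,-0.28,0.03,1.4,0,0,0]]]'; python3 plan.py .6104 -.1678 .126 5.1;python3 -m jog '[[[1,0,0,0.3,0,0,0],[1,0,0,0.6,0,0,0],[1,0,0,0.9,0,0,0],[1,0,0,0.9,0,0,0]]]'; python3 plan.py .6104 -.1678 .126 5.1
```

```text
time: 22.88
tool_pos: [0.6091, -0.1677, 0.2934]
tcp_rot: [-3.138, -0.14, 0.0]
wrist_force: [-0.6, -0.0, -3.3]
width: 0.157
shift cm [0.13 0.02 1.24] turn [-0.0003  0.0002  0.    ]
now t 22.88 grasp [ 0.609  -0.1677  0.1384] toolx yaw 5.1 F [-0.6 -0.  -3.3] w 0.157
time: 23.38
tool_pos: [0.6089, -0.1678, 0.2847]
tcp_rot: [-3.138, -0.14, 0.001]
wrist_force: [0.0, -0.0, -2.6]
width: 0.161
shift cm [0.15 0.02 0.37] turn [-0.0002  0.0003 -0.0001]
now t 23.38 grasp [ 0.6089 -0.1677  0.1297] toolx yaw 5.09 F [ 0.  -0.  -2.6] w 0.161
```

```bash
python3 -m jog '[[[1,0,0,0.15,0,0,0],[1,0,0,0.25,0,0,0],[1,0,0,0.25,0,0,0]]]'; python3 plan.py .6104 -.1678 .126 5.1
```

```text
time: 23.75
tool_pos: [0.609, -0.1678, 0.2826]
tcp_rot: [-3.138, -0.139, -0.0]
wrist_force: [-0.2, 0.2, -3.6]
width: 0.157
shift cm [0.14 0.01 0.16] turn [-0.     -0.     -0.0002]
now t 23.75 grasp [ 0.609  -0.1678  0.1276] toolx yaw 5.09 F [-0.2  0.2 -3.6] w 0.157
```

```bash
python3 -m jog '[[[1,0,0,0.1,0,0,0],[1,0,0,0.2,0,0,0],[1,0,0,0.2,0,0,0]]]';  python3 -m jog '[[[1,0,0,0.1,0,0,0],[1,0,0,0.15,0,0,0],[1,0,0,0.15,0,0,0]]]';python3 plan.py .6104 -.1678 .126 5.1
```

```text
time: 24.12
tool_pos: [0.609, -0.1679, 0.2809]
tcp_rot: [3.138, 0.139, 0.0]
wrist_force: [-0.4, -0.1, -1.7]
width: 0.157
time: 24.5
tool_pos: [0.609, -0.1679, 0.2805]
tcp_rot: [3.138, 0.139, 0.001]
wrist_force: [-4.7, 1.2, 4.1]
width: 0.155
shift cm [ 0.14  0.   -0.05] turn [ 0.0002 -0.0005 -0.0004]
now t 24.5 grasp [ 0.6091 -0.1679  0.1255] toolx yaw 5.08 F [-4.7  1.2  4.1] w 0.155
```

It reaches hard contact at the same height as the first (0.1255 m). Releasing and lifting clear.

```bash
python3 -m jog '[[[1,0,0,0.08,0,0,0],[1,0,0,-0.05,0,0,0],[0.6,0,0,-0.05,0,0,0],[0.3,0,0,-0.05,0,0,0],[0,0,0,-0.05,0,0,0],[0,0,0,-0.05,0,0,0],[0,0,0,-0.1,0,0,0],[0,0,0,-2,0,0,0],[0,0,0,-5,0,0,0],[0,0,0,-9,0,0,0],[0,0,0,-13,0,0,0],[0,0,0,-16,0,0,0]]]'; python3 -m jog '[[[0,-3,5,-16,0,0,0],[0,-7,10,-16,0,0,0],[0,-12,15,-16,0,0,0],[0,-16,18,-16,0,0,0],[0,-16,23,-16,0,0,0],[0,-16,27,-16,0,0,0],[0,-16,27,-16,0,0,0]]]'; python3 - <<'E'
from h import *
t=bot.read_camera("top")[:,:,::-1];s=bot.read_camera("scene")[:,:,::-1]
cv2.imwrite("pics/t10.png",t);cv2.imwrite("pics/s10.png",s)
E
```

```text
time: 26.0
tool_pos: [0.6091, -0.1679, 0.4434]
tcp_rot: [3.137, 0.139, 0.006]
wrist_force: [0.8, 0.5, -0.1]
width: 1.001
time: 26.88
tool_pos: [0.4718, -0.454, 0.6006]
tcp_rot: [3.137, 0.133, 0.001]
wrist_force: [-0.0, 0.3, 0.0]
width: 0.996
```

View pics/t10.png

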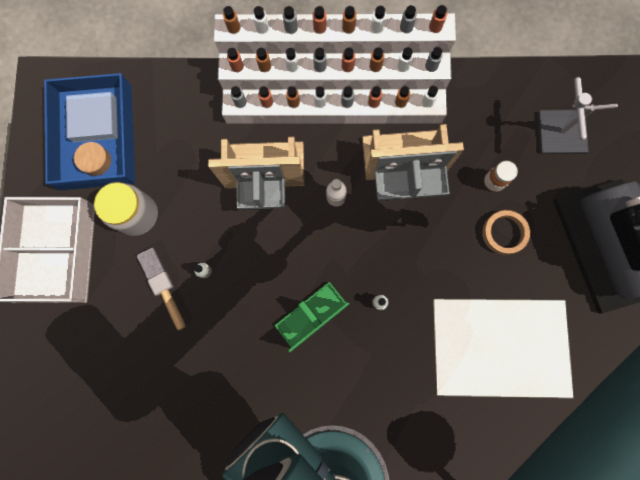

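View pics/s10.png

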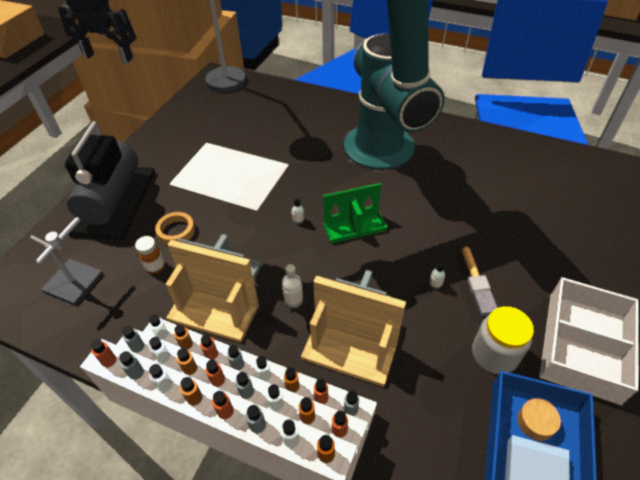

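Both caddies hang on their panels (top: 260,185 and 412,175), and everything else is where it was. Now I'll check the seating in enlarged crops.

```bash
python3 - <<'E'
from h import *
t=cv2.imread("pics/t10.png")
for n,(x0,y0),h,yaw,wd,sp in(("n",(210,135),(.6316,.1569),2.64,.1,.025),("w",(365,125),(.656,-.1638),5.1,.15,.045)):
    c=cv2.resize(t[y0:y0+100,x0:x0+100],(400,400),interpolation=2)
    a=np.radians(yaw);
    L=np.array([[-.064,wd/2,.079],[-.064,-wd/2,.079],[-.002,wd/2,.173],[-.002,-wd/2,.173],[-.064,.007,.148],[-.064,-.007,.148],[-.011,sp,.135],[-.011,-sp,.135]])
    P=np.c_[h[0]+np.cos(a)*L[:,0]-np.sin(a)*L[:,1],h[1]+np.sin(a)*L[:,0]+np.cos(a)*L[:,1],L[:,2]]
    d=c.copy()
    for p in proj("top",P): cv2.circle(d,tuple(((p-[x0,y0]+.5)*4).astype(int)),3,(0,0,255),1)
    cv2.imwrite(f"pics/f_{n}.png",np.hstack([c,d]))
E
```

```text
(no output)
```

View pics/f_n.png

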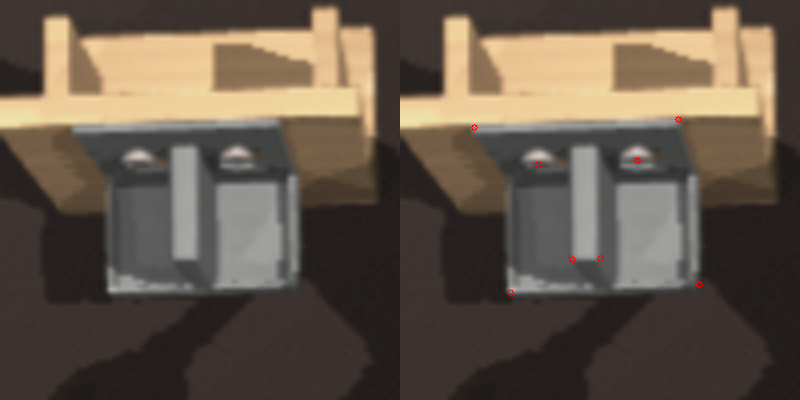

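View pics/f_w.png

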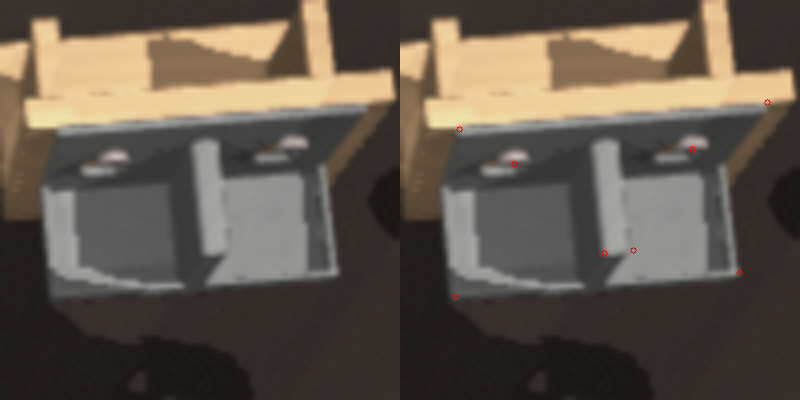

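In both crops the hung caddies match the fully-home overlay to about 1 px, with the screw heads in front of the plates. The arm is clear, so I'm handing in.

```bash
python3 -c "
from workcell import bot
s=bot.read_state();print(s['time'],s['wrist_force'].round(1));print(bot.finish_job())"
```

```text
26.975 [0.5 0.6 0.2]
the job is handed in; nothing more can be done
None
```

Both caddies are hanging on their matching panels, wide on the 90 mm screws and narrow on the 50 mm screws. I released them, moved the arm clear and handed the job in at about 27 s of the 72 s allowed.

- **Seating:** Each caddy touched its board where predicted, then came to a hard stop with the grasp point at about 0.1255 m (predicted 0.126 m). In the last pictures the caddy corners and ribs match the fully-home position to about 1 px (roughly 2 mm), with the screw heads in front of the plates.
- **Other things on the table:** In the final views the bottles, pots and other items look to be where they started. I judged this by eye.
- **Forces:** The highest wrist force in the readings I took was about 11 N.
- **A check that disagreed:** With the narrow caddy held in the gripper, one picture fit suggested 1–1.5° of extra yaw and tilt. The corner positions were within 1–2 mm, so I carried on, and the caddy went on without snagging.

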